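# Free the tamper from its stand and hold its base out for checking

### The job

Lift the aluminium dosing collar up out of the round recess of the wooden tamper stand, over the tamper's handle, and set it down gently, flange down and flat, in the middle of the wooden coaster. Then draw the tamper out of the stand by its handle, tip it over so that its handle lies roughly level and its flat steel base faces away from the robot, towards me across the shelf, and finish while still holding it there, motionless in the air, 15 cm or more above the shelf. Leave the grinder, canister, cup and saucer where they are.

Things in the scene. Friction and masses are not known exactly. Their poses are not given: they have to be found in the camera images.
- stand: Fixed wooden tamper stand, a block 110 x 110 mm, 40 mm high, with a stepped round cavity in the middle of its top: a recess 63 mm across, 8 mm deep, for the collar; below it a pocket 54 mm across, its floor 10 mm above the shelf, for the tamper's base. Origin at the centre of its underside, z up.
- stand_mouth (a point): Centre of the stand's cavity at the level of its top face, 40 mm above the shelf.
- collar_center (a point): Centre of the loose aluminium collar, a ring 36 mm high, hole 42 mm: flange 60 mm across, 8 mm thick; above it a neck 50 mm across, 28 mm high. Point on the axis 18 mm above the underside; z from flange to neck. Starts with its flange in the stand's recess, neck 28 mm proud, the tamper's handle up through it and 22 mm above the neck. It traps the tamper's base. 70 g.
- tamper_center (a point): Centre of the loose tamper, on its axis 40 mm above its flat base. 80 mm long: steel base 51 mm across, 12 mm thick; stem 20 mm across; round dark wooden handle 30 mm across from 32 to 80 mm (straight 37 to 76). z from base to handle. Starts upright on the pocket's floor, handle's top 50 mm above the stand's top. About 220 g, mostly in the base.
- tamper_base (a point): Centre of the tamper's flat underside.
- tamper_top (a point): Centre of the top of the tamper's handle, 80 mm above the flat underside.
- shelf_point (a point): Unmarked fixed point on the shelf's surface 720 mm straight ahead of the robot; it only gives the direction: its x axis points straight away from the robot, level, towards the owner
- coaster: Fixed dark wooden coaster, 110 x 110 mm, 8 mm thick, lying flat. Origin at the centre of its underside.
- coaster_top (a point): Centre of the coaster's top face, 8 mm above the shelf.
- grinder: Electric grinder, a round steel body about 100 mm across and 193 mm high with a push button on the lid; bystander. Origin at the centre of its underside.
- canister: Clear canister 96 mm across, 130 mm high, with a white scoop hooked over its rim (top at 141 mm); bystander. Origin at the centre of its underside.
- cup: Steel espresso cup, 62 mm across, 60 mm high; bystander. Origin at the centre of its underside.
- saucer: White ceramic saucer, 120 mm across, 18 mm high; bystander. Origin at the centre of its underside.

How it is judged (in metres and radians):
On the way, in this order (a step that is already met when the one before it is completed fails the run):
1. The collar is out of the stand, lies flat on the middle of the coaster and is let go (horizontal distance between collar_center and coaster_top below 0.03 m and z of collar_center in the frame of coaster_top between 0.013 and 0.023 m and angle between collar_center's own z axis and vertical below 0.15 rad and contact force between the fingers and collar below 0.1 N and linear speed of collar below 0.03 m/s), for 0.2 s.
2. The tamper is drawn up out of the stand in the fingers, its underside clear of the stand's top (height (world z) of tamper_center above 0.09 m and angle between tamper_center's own z axis and vertical below 0.9 rad and contact force between the fingers and tamper above 1 N and contact force between tamper and stand below 0.1 N), for 0.1 s.
At the end, for the whole second after the job is handed in: Tamper held by the fingers alone and still, its centre over 15 cm up, axis within 35 degrees of level, base facing away from the robot within 45 degrees of straight ahead. Collar released, flat, flange down on the coaster within 30 mm of its middle (all of step 1 and height (world z) of tamper_center above 0.15 m and angle between tamper_center's own z axis and vertical between 0.96 and 2.18 rad and angle between the z axis of tamper_center and the x axis of shelf_point, either way round below 0.79 rad and ((world x of tamper_base above 0.3 m and world x of tamper_top below 0.3 m) or (world x of tamper_base above 0.355 m and world x of tamper_top below 0.355 m) or (world x of tamper_base above 0.41 m and world x of tamper_top below 0.41 m) or (world x of tamper_base above 0.465 m and world x of tamper_top below 0.465 m) or (world x of tamper_base above 0.52 m and world x of tamper_top below 0.52 m) or (world x of tamper_base above 0.575 m and world x of tamper_top below 0.575 m) or (world x of tamper_base above 0.63 m and world x of tamper_top below 0.63 m) or (world x of tamper_base above 0.685 m and world x of tamper_top below 0.685 m) or (world x of tamper_base above 0.74 m and world x of tamper_top below 0.74 m) or (world x of tamper_base above 0.795 m and world x of tamper_top below 0.795 m) or (world x of tamper_base above 0.85 m and world x of tamper_top below 0.85 m) or (world x of tamper_base above 0.905 m and world x of tamper_top below 0.905 m) or (world x of tamper_base above 0.96 m and world x of tamper_top below 0.96 m) or (world x of tamper_base above 1.015 m and world x of tamper_top below 1.015 m)) and contact force between the fingers and tamper above 1 N and linear speed of tamper below 0.04 m/s and angular speed of tamper below 0.3 rad/s and contact force between tamper and stand below 0.1 N and contact force between tamper and collar below 0.1 N and contact force between tamper and coaster below 0.1 N and contact force between tamper and grinder below 0.1 N and contact force between tamper and canister below 0.1 N and contact force between tamper and cup below 0.1 N and contact force between tamper and saucer below 0.1 N); the arm keeps its last pose, push and grip.
It fails at once if A bystander (grinder, canister, cup or saucer) is moved more than 2 cm (distance of any of grinder, canister, cup, saucer from where it was at the start of the episode above 0.02 m).
It fails at once if The collar or the tamper is dropped (falls freely by some 25 mm or more) ((contact force between the fingers and collar below 0.01 N and linear speed of collar above 0.7 m/s) or (contact force between the fingers and tamper below 0.01 N and linear speed of tamper above 0.7 m/s)).
It also fails if it takes over 69 s, if anything falls off the work surface, if the arm or the gripper's body presses on something with over 40 N, if the wrist force passes 120 N, or if a joint passes its speed limit or range.

### The arm

A 6-joint arm with a two-finger parallel gripper is mounted at the origin on the work surface. World frame = base frame: x ahead of the robot, y to its left, z up, the work surface at z = 0. Lengths are in mm, angles in rad, forces in N, time in s.
With the tool pointing down it reaches from about 350 to 775 mm from the base axis. Payload 7.3 kg.
Tool frame: the origin (TCP) lies at the very end of the fingers, on their centre line; the grasp point (between the pads) lies 19 mm behind it; x points along the fingers, z is the direction in which the jaws open and shut, and the axes are right-handed (so a half turn about x gives the same grasp; the last joint's range is limited). The gripper opens to 92 mm and grips with 3 to 60 N. Pads are 19 mm wide; open, the fingers measure 130 mm over their backs; the gripper's body (75 mm by 190 mm) begins 47 mm behind the grasp point.
Start: joints at [-1.432, 0.342, 1.524, -0, 1.275, -0.146], TCP at [147.529, -503.865, 226.741] pointing down, gripper open.
Joint ranges: [-2.53, 2.53], [-0.77, 2.02], [0.04, 2.7], [-1, 4.14], [0.28, 2.66], [-3.11, 3.11]. Speed limits (rad/s): [2.57, 2.57, 3.14, 3.14, 3.14, 3.14].

### API

Orientations are given as [roll, pitch, yaw] about the fixed x, y, z axes, in that order (R = Rz(yaw) Ry(pitch) Rx(roll)).
In Python, from plant import * gives the robot as it stands.
- The arm moves only by the shell command python3 -m creep 'ROWS'. ROWS is JSON, a list of rows, each an object of numbers: "tx", "ty", "tz": the shift along the tool's x, y, z in cm; "wx", "wy", "wz": the turn, a rotation vector about the tool's x, y, z in rad; "gripper": the closure, from -1 (fully open) to 1 (shut). A call has 1 to 8 rows; each row is the pose to reach, as a shift and turn from the pose commanded when the call began, along the tool's axes at that moment; what a row does not reach only later rows make up. A row lasts 1/12 s, in which the tool goes at most 41.7 mm and 7.16 degrees, less where a joint would pass 70% of its speed; a pose out of reach is approached as far as the arm can. A call with a gripper value outside its range is refused whole. The fingers move at their own pace and stop on an object; the grip force is fixed at half the most. Time passes only in rows, so rows that repeat a pose let the fingers close. It gives the time, the measured TCP pose, the force and the opening at its end, in the units of the state.
- get_obs(): the state, without advancing time (a new reading comes with each control period).
- capture(name): name is "side" or "top"; returns a dict with "frame" (400x640x3 uint8, red, green, blue), "z_map" (400x640 float32, mm along the optical axis (not along the pixel's ray), 0 where there is no reading), "vertical_fov" (degrees; the focal length in pixels is half the picture's height over the tangent of half this angle, whatever the lens; pixels are square), "cx", "cy" (the principal point, pixels), "xyz" and "rotation" of the camera in the world. Camera axes: x right, y down, z forward; pixel columns grow to the right and rows downward; lengths in mm; the calibration is good to about 2 mm. A picture is of the moment at which its call begins.
- close_job(): hands the job in, once; it reports no verdict.
The state is a dict: "time": time; "joint_positions": joint angles; "dq": joint speeds; "tau": joint torques, N m; "tool_pos": TCP position; "tcp_rot": TCP orientation; "contact_force": force on the tool from outside, world axes, zero at the start; "moment": the same for the moment, N m; "grip_width": finger opening in mm.
Only numpy, scipy, OpenCV 4.12 (cv2) and the standard library are available. Lean on these libraries where they do the work, as an engineer would, in place of code of your own. Each camera call takes 0.05 s, during which the arm holds its last target.

## Working session

There is one attempt and no reset: what is moved stays moved. The work goes in short steps, Python scripts to look and compute and a shell command to move; the robot and the scene stay as the last step left them, time stands still between calls to the robot, and variables do not carry over. Pictures are saved under pics/ and viewed, and the job is handed in when it is done.

```bash
ls; mkdir -p pics; cat > h.py <<'E'
import numpy as np, cv2
from plant import *
def cap(name,save=None):
    c=capture(name)
    if save: cv2.imwrite('pics/'+save,c['frame'][:,:,::-1])
    np.savez('pics/last_'+name+'.npz',**{k:np.array(v) for k,v in c.items()})
    return c
E
python3 - <<'E'
from h import *
print(get_obs())
for n in('side','top'):
    c=cap(n,n+'0.png'); print({k:v for k,v in c.items() if k not in('frame','z_map')})
    print(np.unique(c['z_map']==0,return_counts=True))
E
```

```text
pics
{'time': 0.0, 'joint_positions': array([-1.43200837e+00,  3.42753364e-01,  1.52503347e+00,  8.89084988e-06,
        1.27538444e+00, -1.45963057e-01]), 'dq': array([ 0.00161637, -0.00239162,  0.00081351,  0.00107176, -0.00069903,
        0.00048513]), 'tau': array([ 1.32117730e-03, -4.31239271e+01, -2.44222820e+01,  7.18768453e-02,
        5.58445835e-02, -1.37068182e-04]), 'tool_pos': array([ 147.46744008, -503.43589208,  226.02331652]), 'tcp_rot': array([2.99024418, 1.56921768, 1.70419627]), 'contact_force': array([-0.70043886, -0.33714439, -0.26762763]), 'moment': array([0.00350406, 0.0238637 , 0.00631321]), 'grip_width': 91.75217007077038}
{'vertical_fov': 53.25199154972558, 'cx': 322.89767539526053, 'cy': 204.23669830270723, 'xyz': array([336.45636636, 624.21403861, 752.03881723]), 'rotation': array([-2.3511843 , -0.01507337, -2.70461541])}
(array([False,  True]), array([255011,    989]))
{'vertical_fov': 42.18808923710648, 'cx': 322.7734974818208, 'cy': 200.17803121745936, 'xyz': array([ 418.14434938,  -12.27233508, 1645.35871252]), 'rotation': array([-2.9949277 ,  0.02010795, -1.55803103])}
(array([False,  True]), array([254987,   1013]))
```

View pics/side0.png

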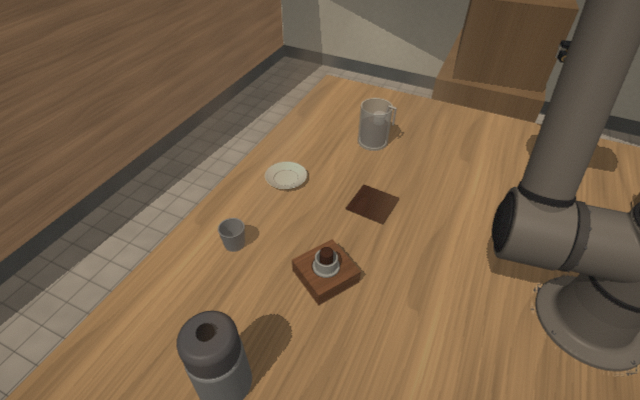

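View pics/top0.png

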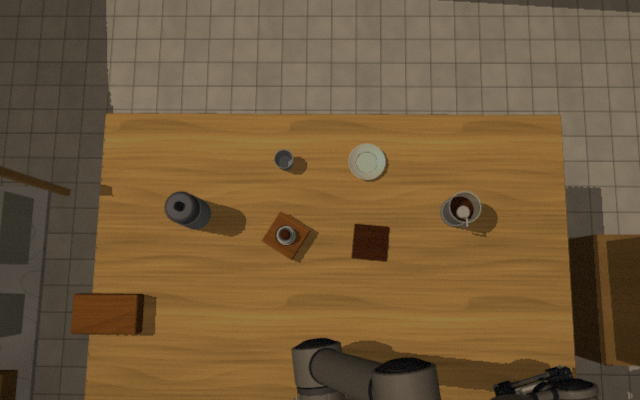

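The top view shows the stand at about (290,236), collar and handle at (286,235), the coaster at (371,242), the cup at (284,160) and the saucer at (367,162). The side view shows the stand at (326,270) and the coaster at (373,204).

```bash
cat >> h.py <<'E'
from scipy.spatial.transform import Rotation as Ro
def last(n):
    d=np.load('pics/last_'+n+'.npz'); return {k:d[k] for k in d.files}
def cam(c):
    f=200/np.tan(np.radians(float(c['vertical_fov']))/2)
    return f,Ro.from_euler('xyz',c['rotation']).as_matrix()
def ray(c,uv,z):
    f,R=cam(c); uv=np.atleast_2d(uv).astype(float)
    d=np.c_[(uv[:,0]-c['cx'])/f,(uv[:,1]-c['cy'])/f,np.ones(len(uv))]@R.T
    return c['xyz']+d*((z-c['xyz'][2])/d[:,2])[:,None]
def cloud(c):
    f,R=cam(c); v,u=np.mgrid[:400,:640]; z=c['z_map']
    P=np.stack([(u-c['cx'])/f*z,(v-c['cy'])/f*z,z],-1)
    P=P@R.T+c['xyz']; P[z==0]=np.nan
    return P
def proj(c,p):
    f,R=cam(c); q=(np.atleast_2d(p)-c['xyz'])@R
    return np.c_[f*q[:,0]/q[:,2]+c['cx'],f*q[:,1]/q[:,2]+c['cy']]
E
python3 - <<'E'
from h import *
for n,bs,bc in (('top',(250,205,330,265),(340,215,400,270)),('side',(285,235,370,305),(335,180,410,230))):
    c=last(n); P=cloud(c); hsv=cv2.cvtColor(c['frame'],cv2.COLOR_RGB2HSV)
    def box(b):
        m=np.zeros((400,640),bool); m[b[1]:b[3],b[0]:b[2]]=1; return m
    print(n,'shelf z',np.nanmedian(P[300:310,150:250,2]) if n=='side' else np.nanmedian(P[290:310,200:280,2]))
    # stand top
    m=box(bs)&(P[...,2]>30)&(P[...,2]<48)
    q=P[m][:,:2]; r=cv2.minAreaRect(q.astype(np.float32)); print('stand depth',r,np.nanmedian(P[m][:,2]))
    m=box(bs)&(P[...,2]>56)&(P[...,2]<75); q=P[m]; print('neck',cv2.minEnclosingCircle(q[:,:2].astype(np.float32)),len(q),np.median(q[:,2]))
    m=box(bs)&(P[...,2]>80); q=P[m]; print('handle',cv2.minEnclosingCircle(q[:,:2].astype(np.float32)),len(q),np.median(q[:,2]))
    # coaster by colour
    m=box(bc)&(hsv[...,2]<80)
    cs,_=cv2.findContours(m.astype(np.uint8),0,1); k=max(cs,key=cv2.contourArea)[:,0]
    r=cv2.minAreaRect(ray(c,k,8)[:,:2].astype(np.float32)); print('coaster',r)
    print('heights cx',hsv[m][:,2].mean())
    for nm,b in (('all',(0,0,640,400)),):
        pass
c=last('top');P=cloud(c)
for nm,b in (('cup',(265,145,305,175)),('saucer',(340,140,392,185)),('can',(435,185,490,235)),('grinder',(160,185,215,235))):
    q=P[b[1]:b[3],b[0]:b[2]].reshape(-1,3); q=q[q[:,2]>9]; print(nm,np.nanmin(q,0),np.nanmax(q,0))
E
```

```text
top shelf z 0.3170175479476711
stand depth ((544.1111450195312, 138.85345458984375), (111.17805480957031, 110.13370513916016), 58.638832092285156) 39.84112146867096
neck ((543.5809326171875, 137.33718872070312), 24.821731567382812) 73 67.68963678671935
handle ((543.807861328125, 136.68121337890625), 14.240640640258789) 71 88.18767938894052
coaster ((527.899658203125, -128.6952667236328), (111.53092956542969, 108.0857162475586), 85.3889389038086)
heights cx 52.30661157024793
side shelf z -0.13138543585318985
stand depth ((545.8562622070312, 138.67819213867188), (112.11251831054688, 112.18721008300781), 58.7028694152832) 39.744724188374164
neck ((545.5794677734375, 138.66265869140625), 24.94405746459961) 228 65.98285575304055
handle ((546.110595703125, 138.5146942138672), 15.345226287841797) 142 88.28909112576264
coaster ((531.41162109375, -124.05697631835938), (110.01089477539062, 99.40382385253906), 85.06526947021484)
heights cx 69.95819209039549
cup [743.94312629  89.72899665   9.08907698] [838.24747686 213.45763406  69.77168968]
saucer [ 719.06555841 -194.49944268    9.00366377] [858.0895667  -30.3118901   29.15235903]
can [ 556.22482051 -489.27417547    9.05901302] [ 700.37240196 -334.35048326  143.1277066 ]
grinder [552.79109508 368.23550248   9.28786246] [687.62624215 540.42685708 199.52470869]
```

```bash
python3 - <<'E'
from h import *
a=cv2.imread('pics/top0.png')[205:270,245:400]; b=cv2.imread('pics/side0.png')[235:310,280:380]
cv2.imwrite('pics/c_top.png',cv2.resize(a,None,fx=5,fy=5,interpolation=cv2.INTER_CUBIC))
cv2.imwrite('pics/c_side.png',cv2.resize(b,None,fx=7,fy=7,interpolation=cv2.INTER_CUBIC))
E
```

```text
(no output)
```

View pics/c_top.png

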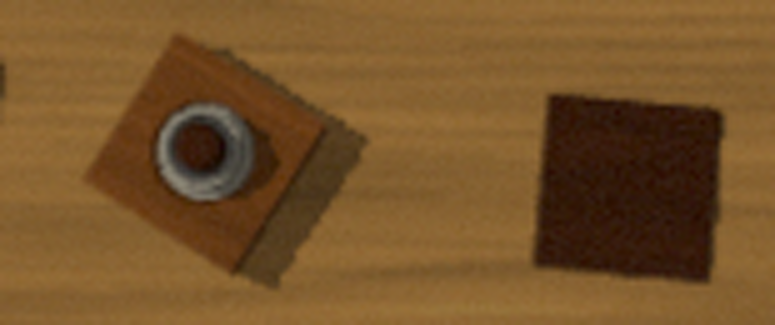

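View pics/c_side.png

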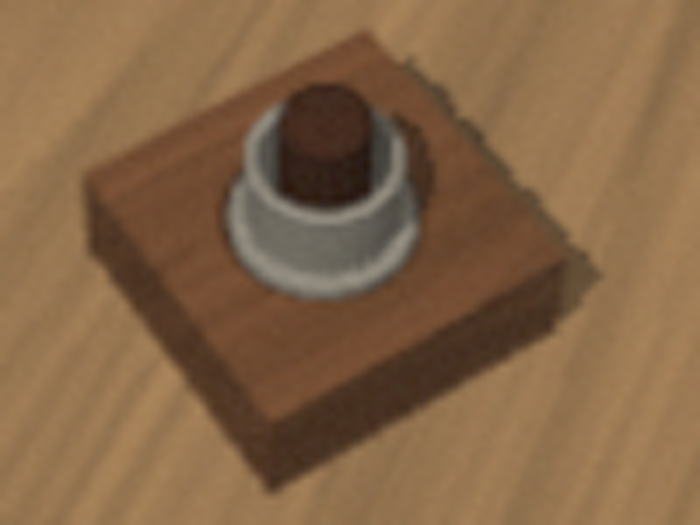

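```bash
cat >> h.py <<'E'
def plan(pos,R=None,yaw_jaw=None):
    """print the tool-frame shift (cm) and rotvec to get from the measured pose to pos; R target rotation or vertical w/ jaw azimuth"""
    o=get_obs(); p=o['tool_pos']; R0=Ro.from_euler('xyz',o['tcp_rot']).as_matrix()
    if yaw_jaw is not None:
        x=np.array([0,0,-1.]); z=np.array([np.cos(yaw_jaw),np.sin(yaw_jaw),0]); R=np.c_[x,np.cross(z,x),z]
    if R is None: R=R0
    t=R0.T@(np.array(pos)-p)/10; w=Ro.from_matrix(R0.T@R).as_rotvec()
    print('t=%d %.2f'%(0,o['time']),'p',p.round(1),'q',o['joint_positions'].round(3),'F',o['contact_force'].round(1),'g',round(o['grip_width'],1))
    print('R0 cols x,y,z:',R0.T.round(3).tolist())
    print('shift cm',t.round(2),'w',w.round(3))
E
python3 - <<'E'
from h import *
for y in (np.pi/2,-np.pi/2,0.25,0.25+np.pi/2,0.25-np.pi/2): plan((545,138.7,200),yaw_jaw=y)
E
```

```text
t=0 0.10 p [ 147.5 -503.5  226.1] q [-1.432  0.343  1.525  0.     1.275 -0.146] F [ 0.5 -0.7 -0. ] g 92.1
R0 cols x,y,z: [[-0.0, 0.001, -1.0], [0.96, 0.281, 0.0], [0.281, -0.96, -0.001]]
shift cm [  2.69  56.19 -50.46] w [-2.857e+00  0.000e+00 -2.000e-03]
t=0 0.10 p [ 147.5 -503.5  226.1] q [-1.432  0.343  1.525  0.     1.275 -0.146] F [ 0.5 -0.7 -0. ] g 92.1
R0 cols x,y,z: [[-0.0, 0.001, -1.0], [0.96, 0.281, 0.0], [0.281, -0.96, -0.001]]
shift cm [  2.69  56.19 -50.46] w [ 0.285 -0.001 -0.   ]
t=0 0.10 p [ 147.5 -503.5  226.1] q [-1.432  0.343  1.525  0.     1.275 -0.146] F [ 0.5 -0.7 -0. ] g 92.1
R0 cols x,y,z: [[-0.0, 0.001, -1.0], [0.96, 0.281, 0.0], [0.281, -0.96, -0.001]]
shift cm [  2.69  56.19 -50.46] w [-1.536e+00 -1.000e-03 -1.000e-03]
t=0 0.10 p [ 147.5 -503.5  226.1] q [-1.432  0.343  1.525  0.     1.275 -0.146] F [ 0.5 -0.7 -0. ] g 92.1
R0 cols x,y,z: [[-0.0, 0.001, -1.0], [0.96, 0.281, 0.0], [0.281, -0.96, -0.001]]
shift cm [  2.69  56.19 -50.46] w [-3.107e+00  0.000e+00 -2.000e-03]
t=0 0.10 p [ 147.5 -503.5  226.1] q [-1.432  0.343  1.525  0.     1.275 -0.146] F [ 0.5 -0.7 -0. ] g 92.1
R0 cols x,y,z: [[-0.0, 0.001, -1.0], [0.96, 0.281, 0.0], [0.281, -0.96, -0.001]]
shift cm [  2.69  56.19 -50.46] w [ 0.035 -0.001 -0.   ]
```

```bash
python3 -m creep '[{"tx":0,"ty":2,"tz":-1.8,"wx":0.03,"gripper":-1},{"tx":0,"ty":5,"tz":-4.5,"wx":0.06,"gripper":-1},{"ty":8,"tz":-7.2,"wx":0.1,"gripper":-1},{"ty":11,"tz":-9.9,"wx":0.14,"gripper":-1},{"ty":14,"tz":-12.6,"wx":0.18,"gripper":-1},{"ty":17,"tz":-15.3,"wx":0.22,"gripper":-1},{"ty":20,"tz":-18,"wx":0.26,"gripper":-1},{"ty":22,"tz":-19.8,"wx":0.285,"gripper":-1}]'
python3 - <<'E'
from h import *
plan((545,138.7,200),yaw_jaw=-np.pi/2)
E
```

```text
t=0 0.10 p [ 147.5 -503.5  226.1] q [-1.432  0.343  1.525  0.     1.275 -0.146] F [ 0.5 -0.7 -0. ] g 92.1
R0 cols x,y,z: [[-0.0, 0.001, -1.0], [0.96, 0.281, 0.0], [0.281, -0.96, -0.001]]
shift cm [  2.69  56.19 -50.46] w [ 0.285 -0.001 -0.   ]validation failed for argument at $[0]...
```

```bash
python3 -m creep '[{"tx":0,"ty":2,"tz":-1.8,"wx":0.03,"wy":0,"wz":0,"gripper":-1},{"tx":0,"ty":5,"tz":-4.5,"wx":0.06,"wy":0,"wz":0,"gripper":-1},{"tx":0,"ty":8,"tz":-7.2,"wx":0.1,"wy":0,"wz":0,"gripper":-1},{"tx":0,"ty":11,"tz":-9.9,"wx":0.14,"wy":0,"wz":0,"gripper":-1},{"tx":0,"ty":14,"tz":-12.6,"wx":0.18,"wy":0,"wz":0,"gripper":-1},{"tx":0,"ty":17,"tz":-15.3,"wx":0.22,"wy":0,"wz":0,"gripper":-1},{"tx":0,"ty":20,"tz":-18,"wx":0.26,"wy":0,"wz":0,"gripper":-1},{"tx":0,"ty":22,"tz":-19.8,"wx":0.285,"wy":0,"wz":0,"gripper":-1}]'
python3 - <<'E'
from h import *
plan((545,138.7,200),yaw_jaw=-np.pi/2)
E
```

```text
time: 0.77
tool_pos: [303.7, -249.0, 226.6]
tcp_rot: [3.133, 1.57, 1.561]
contact_force: [0.1, -0.9, 0.1]
grip_width: 92.0
t=0 0.77 p [ 303.7 -249.   226.6] q [-8.830e-01  9.700e-02  1.848e+00  1.000e-03  1.197e+00  6.890e-01] F [ 0.1 -0.9  0.1] g 92.0
R0 cols x,y,z: [[0.0, 0.001, -1.0], [1.0, -0.001, 0.0], [-0.001, -1.0, -0.001]]
shift cm [  2.7   24.08 -38.8 ] w [-0.001 -0.001 -0.   ]
```

```bash
python3 -m creep '[{"tx":0,"ty":1.5,"tz":-2.4,"wx":0,"wy":0,"wz":0,"gripper":-1},{"tx":0,"ty":3,"tz":-4.8,"wx":0,"wy":0,"wz":0,"gripper":-1},{"tx":0,"ty":4.5,"tz":-7.2,"wx":0,"wy":0,"wz":0,"gripper":-1},{"tx":0,"ty":6,"tz":-9.6,"wx":0,"wy":0,"wz":0,"gripper":-1},{"tx":0,"ty":7.5,"tz":-12,"wx":0,"wy":0,"wz":0,"gripper":-1},{"tx":0,"ty":9,"tz":-14.4,"wx":0,"wy":0,"wz":0,"gripper":-1},{"tx":0,"ty":10.5,"tz":-16.8,"wx":0,"wy":0,"wz":0,"gripper":-1},{"tx":0,"ty":12,"tz":-19.2,"wx":0,"wy":0,"wz":0,"gripper":-1}]'
python3 -m creep '[{"tx":0,"ty":1.5,"tz":-2.4,"wx":0,"wy":0,"wz":0,"gripper":-1},{"tx":0,"ty":3,"tz":-4.8,"wx":0,"wy":0,"wz":0,"gripper":-1},{"tx":0,"ty":4.5,"tz":-7.2,"wx":0,"wy":0,"wz":0,"gripper":-1},{"tx":0,"ty":6,"tz":-9.6,"wx":0,"wy":0,"wz":0,"gripper":-1},{"tx":0,"ty":7.5,"tz":-12,"wx":0,"wy":0,"wz":0,"gripper":-1},{"tx":0,"ty":9,"tz":-14.4,"wx":0,"wy":0,"wz":0,"gripper":-1},{"tx":0,"ty":10.5,"tz":-16.8,"wx":0,"wy":0,"wz":0,"gripper":-1},{"tx":0,"ty":12,"tz":-19.5,"wx":0,"wy":0,"wz":0,"gripper":-1}]'
python3 - <<'E'
from h import *
plan((545,138.7,120),yaw_jaw=-np.pi/2)
E
```

```text
time: 1.43
tool_pos: [423.4, -58.6, 226.5]
tcp_rot: [-1.592, 1.57, 3.12]
contact_force: [0.9, -0.5, 0.5]
grip_width: 91.4
time: 2.1
tool_pos: [543.4, 135.9, 226.2]
tcp_rot: [-1.098, 1.57, -2.669]
contact_force: [0.5, 0.2, -0.1]
grip_width: 91.8
t=0 2.10 p [543.4 135.9 226.2] q [ 0.109  0.408  1.425 -0.     1.31   1.68 ] F [ 0.5  0.2 -0.1] g 91.8
R0 cols x,y,z: [[-0.001, -0.0, -1.0], [1.0, -0.0, -0.001], [-0.0, -1.0, 0.0]]
shift cm [10.62  0.17 -0.28] w [-0.     0.     0.001]
```

```bash
python3 -m creep '[{"tx":2.5,"ty":0.1,"tz":-0.2,"wx":0,"wy":0,"wz":0,"gripper":-1},{"tx":5,"ty":0.17,"tz":-0.28,"wx":0,"wy":0,"wz":0,"gripper":-1},{"tx":7.5,"ty":0.17,"tz":-0.28,"wx":0,"wy":0,"wz":0,"gripper":-1},{"tx":9.5,"ty":0.17,"tz":-0.28,"wx":0,"wy":0,"wz":0,"gripper":-1},{"tx":10.6,"ty":0.17,"tz":-0.28,"wx":0,"wy":0,"wz":0,"gripper":-1},{"tx":10.6,"ty":0.17,"tz":-0.28,"wx":0,"wy":0,"wz":0,"gripper":-1}]'
python3 - <<'E'
from h import *
cap('top','top1.png'); c=cap('side','side1.png')
plan((545,138.7,46),yaw_jaw=-np.pi/2)
cv2.imwrite('pics/side1c.png',cv2.resize(c['frame'][180:320,250:420,::-1],None,fx=4,fy=4,interpolation=2))
E
```

```text
time: 2.6
tool_pos: [542.8, 137.5, 117.5]
tcp_rot: [-1.444, 1.564, -3.015]
contact_force: [-0.6, -0.6, 0.1]
grip_width: 91.9
t=0 2.70 p [544.7 137.7 120.6] q [ 0.111  0.512  1.567 -0.     1.063  1.682] F [ 0.2  0.4 -0.2] g 91.8
R0 cols x,y,z: [[-0.001, -0.0, -1.0], [1.0, -0.0, -0.001], [-0.0, -1.0, 0.0]]
shift cm [ 7.46  0.03 -0.1 ] w [-0.     0.     0.001]
```

View pics/side1c.png

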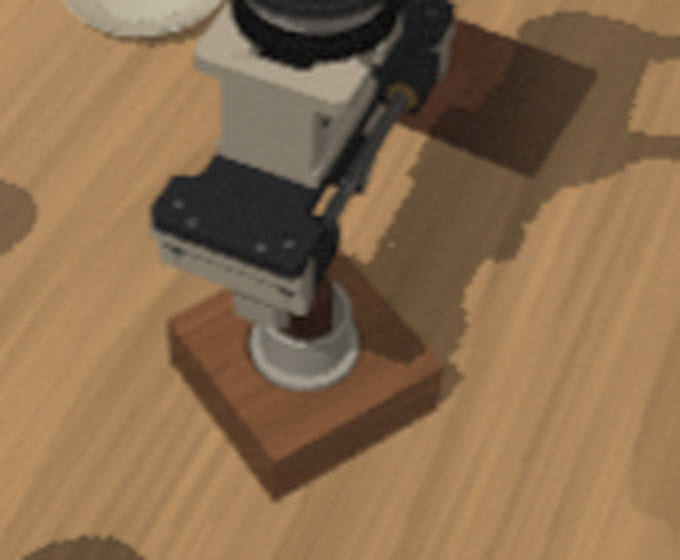

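The fingers straddle the collar in the side view, with the collar at crop position (305,340). I'll descend gently.

```bash
python3 -m creep '[{"tx":1.5,"ty":0,"tz":-0.1,"wx":0,"wy":0,"wz":0,"gripper":-1},{"tx":3,"ty":0,"tz":-0.1,"wx":0,"wy":0,"wz":0,"gripper":-1},{"tx":4.5,"ty":0,"tz":-0.1,"wx":0,"wy":0,"wz":0,"gripper":-1},{"tx":5.7,"ty":0,"tz":-0.1,"wx":0,"wy":0,"wz":0,"gripper":-1},{"tx":6.6,"ty":0,"tz":-0.1,"wx":0,"wy":0,"wz":0,"gripper":-1},{"tx":7.2,"ty":0,"tz":-0.1,"wx":0,"wy":0,"wz":0,"gripper":-1},{"tx":7.4,"ty":0,"tz":-0.1,"wx":0,"wy":0,"wz":0,"gripper":-1},{"tx":7.4,"ty":0,"tz":-0.1,"wx":0,"wy":0,"wz":0,"gripper":-1}]'
python3 -m creep '[{"tx":0,"ty":0,"tz":0,"wx":0,"wy":0,"wz":0,"gripper":0},{"tx":0,"ty":0,"tz":0,"wx":0,"wy":0,"wz":0,"gripper":1},{"tx":0,"ty":0,"tz":0,"wx":0,"wy":0,"wz":0,"gripper":1},{"tx":0,"ty":0,"tz":0,"wx":0,"wy":0,"wz":0,"gripper":1},{"tx":0,"ty":0,"tz":0,"wx":0,"wy":0,"wz":0,"gripper":1},{"tx":0,"ty":0,"tz":0,"wx":0,"wy":0,"wz":0,"gripper":1},{"tx":0,"ty":0,"tz":0,"wx":0,"wy":0,"wz":0,"gripper":1},{"tx":0,"ty":0,"tz":0,"wx":0,"wy":0,"wz":0,"gripper":1}]'
```

```text
time: 3.37
tool_pos: [545.1, 138.7, 46.9]
tcp_rot: [1.455, 1.57, -0.116]
contact_force: [-0.2, -0.3, -0.3]
grip_width: 91.9
time: 4.03
tool_pos: [544.9, 138.6, 46.8]
tcp_rot: [0.744, 1.571, -0.827]
contact_force: [0.0, -0.5, 1.3]
grip_width: 49.5
```

```bash
python3 -m creep '[{"tx":-0.4,"ty":0,"tz":0,"wx":0,"wy":0,"wz":0,"gripper":1},{"tx":-1,"ty":0,"tz":0,"wx":0,"wy":0,"wz":0,"gripper":1},{"tx":-2,"ty":0,"tz":0,"wx":0,"wy":0,"wz":0,"gripper":1},{"tx":-3.5,"ty":0,"tz":0,"wx":0,"wy":0,"wz":0,"gripper":1},{"tx":-5,"ty":0,"tz":0,"wx":0,"wy":0,"wz":0,"gripper":1},{"tx":-6.5,"ty":0,"tz":0,"wx":0,"wy":0,"wz":0,"gripper":1},{"tx":-8,"ty":0,"tz":0,"wx":0,"wy":0,"wz":0,"gripper":1},{"tx":-9,"ty":0,"tz":0,"wx":0,"wy":0,"wz":0,"gripper":1}]'
python3 -m creep '[{"tx":-0.5,"ty":0,"tz":0,"wx":0,"wy":0,"wz":0,"gripper":1},{"tx":-1,"ty":0,"tz":0,"wx":0,"wy":0,"wz":0,"gripper":1},{"tx":-1,"ty":0,"tz":0,"wx":0,"wy":0,"wz":0,"gripper":1}]'
python3 - <<'E'
from h import *
cap('top','top2.png'); c=cap('side','side2.png')
plan((528.5,-127.5,147),yaw_jaw=-np.pi/2)
cv2.imwrite('pics/side2c.png',cv2.resize(c['frame'][150:320,250:450,::-1],None,fx=3.5,fy=3.5,interpolation=2))
E
```

```text
time: 4.7
tool_pos: [545.5, 138.9, 139.2]
tcp_rot: [1.66, 1.568, 0.089]
contact_force: [0.6, -0.4, -0.9]
grip_width: 49.4
time: 4.95
tool_pos: [545.1, 138.8, 147.5]
tcp_rot: [1.631, 1.57, 0.06]
contact_force: [0.7, -0.3, -0.7]
grip_width: 49.8
t=0 5.05 p [544.5 138.7 146.2] q [ 0.113  0.483  1.537 -0.     1.122  1.684] F [ 0.3 -0.1 -0.5] g 49.5
R0 cols x,y,z: [[-0.001, -0.0, -1.0], [1.0, -0.0, -0.001], [-0.0, -1.0, 0.0]]
shift cm [-0.07 -1.59 26.62] w [-0.     0.     0.001]
```

View pics/side2c.png

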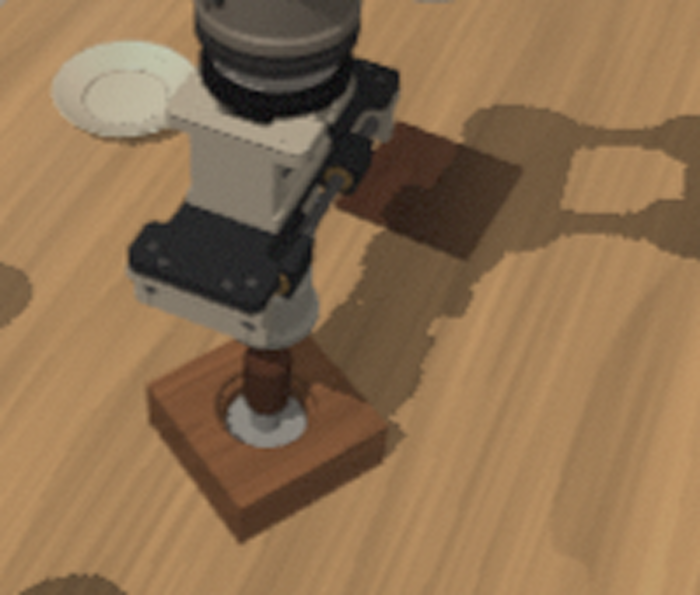

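The collar is held clear of the handle, and the tamper still stands upright in the pocket at crop position (267,390). Next I'll carry the collar to the coaster.

```bash
python3 -m creep '[{"tx":0,"ty":-0.1,"tz":1,"wx":0,"wy":0,"wz":0,"gripper":1},{"tx":0,"ty":-0.2,"tz":3,"wx":0,"wy":0,"wz":0,"gripper":1},{"tx":0,"ty":-0.4,"tz":5.5,"wx":0,"wy":0,"wz":0,"gripper":1},{"tx":0,"ty":-0.5,"tz":8,"wx":0,"wy":0,"wz":0,"gripper":1},{"tx":0,"ty":-0.6,"tz":10.5,"wx":0,"wy":0,"wz":0,"gripper":1},{"tx":0,"ty":-0.8,"tz":13,"wx":0,"wy":0,"wz":0,"gripper":1},{"tx":0,"ty":-0.9,"tz":15.5,"wx":0,"wy":0,"wz":0,"gripper":1},{"tx":0,"ty":-1,"tz":18,"wx":0,"wy":0,"wz":0,"gripper":1}]'
python3 -m creep '[{"tx":0,"ty":-0.1,"tz":2.4,"wx":0,"wy":0,"wz":0,"gripper":1},{"tx":0,"ty":-0.3,"tz":4.8,"wx":0,"wy":0,"wz":0,"gripper":1},{"tx":0,"ty":-0.5,"tz":6.8,"wx":0,"wy":0,"wz":0,"gripper":1},{"tx":0,"ty":-0.6,"tz":8,"wx":0,"wy":0,"wz":0,"gripper":1},{"tx":0,"ty":-0.6,"tz":8.6,"wx":0,"wy":0,"wz":0,"gripper":1},{"tx":0,"ty":-0.6,"tz":8.6,"wx":0,"wy":0,"wz":0,"gripper":1},{"tx":0,"ty":-0.6,"tz":8.6,"wx":0,"wy":0,"wz":0,"gripper":1}]'
python3 - <<'E'
from h import *
cap('top','top3.png'); c=cap('side','side3.png')
plan((528.5,-127.5,26),yaw_jaw=-np.pi/2)
cv2.imwrite('pics/side3c.png',cv2.resize(c['frame'][120:290,280:480,::-1],None,fx=3.5,fy=3.5,interpolation=2))
E
```

```text
time: 5.72
tool_pos: [533.9, -43.0, 146.0]
tcp_rot: [-1.605, 1.569, 3.107]
contact_force: [0.3, 0.1, -0.8]
grip_width: 49.2
time: 6.3
tool_pos: [528.6, -126.9, 146.4]
tcp_rot: [-2.309, 1.57, 2.403]
contact_force: [0.2, 0.7, -1.4]
grip_width: 49.2
t=0 6.40 p [ 528.8 -126.2  146.6] q [-0.375  0.452  1.589  0.     1.101  1.194] F [ 0.2  0.8 -0.8] g 49.4
R0 cols x,y,z: [[-0.0, 0.0, -1.0], [1.0, 0.001, -0.0], [0.001, -1.0, -0.0]]
shift cm [12.06 -0.02  0.13] w [ 0.001 -0.     0.   ]
```

View pics/side3c.png

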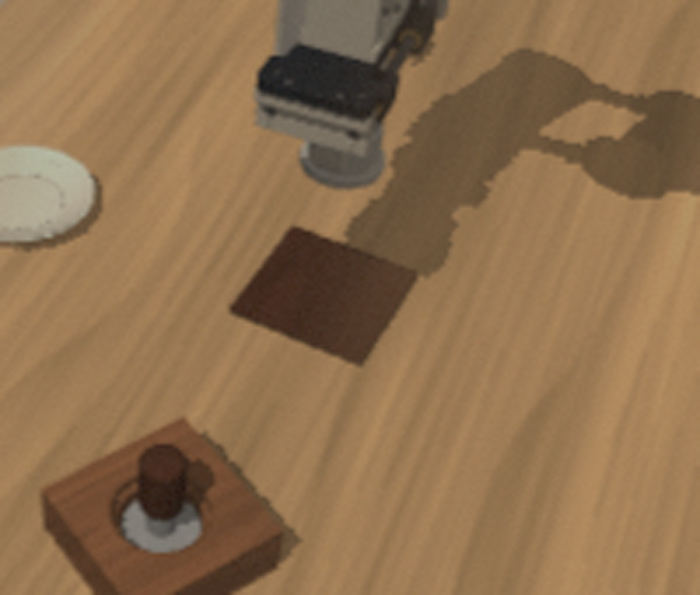

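The collar hangs level above the coaster, which is at crop position (325,295). I'll lower it in two stages and watch the force.

```bash
python3 -m creep '[{"tx":1.5,"ty":0,"tz":0.1,"wx":0,"wy":0,"wz":0,"gripper":1},{"tx":3.5,"ty":0,"tz":0.1,"wx":0,"wy":0,"wz":0,"gripper":1},{"tx":5.5,"ty":0,"tz":0.1,"wx":0,"wy":0,"wz":0,"gripper":1},{"tx":7.5,"ty":0,"tz":0.1,"wx":0,"wy":0,"wz":0,"gripper":1},{"tx":9.3,"ty":0,"tz":0.1,"wx":0,"wy":0,"wz":0,"gripper":1},{"tx":10.6,"ty":0,"tz":0.1,"wx":0,"wy":0,"wz":0,"gripper":1},{"tx":11.4,"ty":0,"tz":0.1,"wx":0,"wy":0,"wz":0,"gripper":1},{"tx":11.8,"ty":0,"tz":0.1,"wx":0,"wy":0,"wz":0,"gripper":1}]'
python3 -m creep '[{"tx":0.1,"ty":0,"tz":0,"wx":0,"wy":0,"wz":0,"gripper":1},{"tx":0.2,"ty":0,"tz":0,"wx":0,"wy":0,"wz":0,"gripper":1},{"tx":0.3,"ty":0,"tz":0,"wx":0,"wy":0,"wz":0,"gripper":1},{"tx":0.3,"ty":0,"tz":0,"wx":0,"wy":0,"wz":0,"gripper":1}]'
python3 -m creep '[{"tx":0.1,"ty":0,"tz":0,"wx":0,"wy":0,"wz":0,"gripper":1},{"tx":0.1,"ty":0,"tz":0,"wx":0,"wy":0,"wz":0,"gripper":1}]'
```

```text
time: 7.07
tool_pos: [528.4, -127.3, 27.7]
tcp_rot: [-1.95, 1.569, 2.763]
contact_force: [-1.2, -0.2, -1.2]
grip_width: 50.0
time: 7.4
tool_pos: [529.2, -128.4, 26.3]
tcp_rot: [1.151, 1.57, -0.42]
contact_force: [-0.1, -0.1, -0.1]
grip_width: 49.4
time: 7.57
tool_pos: [528.9, -128.4, 25.0]
tcp_rot: [1.092, 1.57, -0.479]
contact_force: [1.0, -0.5, -1.0]
grip_width: 49.7
```

```bash
python3 -m creep '[{"tx":0.1,"ty":0,"tz":0,"wx":0,"wy":0,"wz":0,"gripper":1},{"tx":0.1,"ty":0,"tz":0,"wx":0,"wy":0,"wz":0,"gripper":1}]'
python3 -m creep '[{"tx":0.1,"ty":0,"tz":0,"wx":0,"wy":0,"wz":0,"gripper":1},{"tx":0.1,"ty":0,"tz":0,"wx":0,"wy":0,"wz":0,"gripper":1}]'
python3 -m creep '[{"tx":0.1,"ty":0,"tz":0,"wx":0,"wy":0,"wz":0,"gripper":1},{"tx":0.1,"ty":0,"tz":0,"wx":0,"wy":0,"wz":0,"gripper":1}]'
```

```text
time: 7.73
tool_pos: [528.7, -128.3, 23.7]
tcp_rot: [0.391, 1.571, -1.18]
contact_force: [0.1, -0.7, -0.8]
grip_width: 49.5
time: 7.9
tool_pos: [528.9, -128.4, 22.8]
tcp_rot: [0.927, 1.57, -0.644]
contact_force: [-0.3, -0.2, 0.8]
grip_width: 49.5
time: 8.07
tool_pos: [528.9, -128.4, 22.7]
tcp_rot: [0.95, 1.57, -0.621]
contact_force: [-2.8, 1.1, 10.0]
grip_width: 49.5
```

Contact came at the expected height (22.7 mm, 10 N). Now I'll release slowly and rise.

```bash
python3 -m creep '[{"tx":-0.05,"ty":0,"tz":0,"wx":0,"wy":0,"wz":0,"gripper":0.0},{"tx":-0.05,"ty":0,"tz":0,"wx":0,"wy":0,"wz":0,"gripper":-0.3},{"tx":-0.05,"ty":0,"tz":0,"wx":0,"wy":0,"wz":0,"gripper":-1},{"tx":-0.05,"ty":0,"tz":0,"wx":0,"wy":0,"wz":0,"gripper":-1},{"tx":-0.05,"ty":0,"tz":0,"wx":0,"wy":0,"wz":0,"gripper":-1},{"tx":-0.05,"ty":0,"tz":0,"wx":0,"wy":0,"wz":0,"gripper":-1},{"tx":-0.05,"ty":0,"tz":0,"wx":0,"wy":0,"wz":0,"gripper":-1},{"tx":-0.05,"ty":0,"tz":0,"wx":0,"wy":0,"wz":0,"gripper":-1}]'
python3 -m creep '[{"tx":-1,"ty":0,"tz":0,"wx":0,"wy":0,"wz":0,"gripper":-1},{"tx":-2.5,"ty":0,"tz":0,"wx":0,"wy":0,"wz":0,"gripper":-1},{"tx":-5,"ty":0,"tz":0,"wx":0,"wy":0,"wz":0,"gripper":-1},{"tx":-7.5,"ty":0,"tz":0,"wx":0,"wy":0,"wz":0,"gripper":-1},{"tx":-10,"ty":0,"tz":0,"wx":0,"wy":0,"wz":0,"gripper":-1},{"tx":-12.5,"ty":0,"tz":0,"wx":0,"wy":0,"wz":0,"gripper":-1},{"tx":-14,"ty":0,"tz":0,"wx":0,"wy":0,"wz":0,"gripper":-1},{"tx":-14,"ty":0,"tz":0,"wx":0,"wy":0,"wz":0,"gripper":-1}]'
python3 - <<'E'
from h import *
c=cap('top','top4.png'); c=cap('side','side4.png')
plan((545,138.7,160),yaw_jaw=-np.pi/2)
cv2.imwrite('pics/side4c.png',cv2.resize(c['frame'][120:290,280:480,::-1],None,fx=3.5,fy=3.5,interpolation=2))
P=cloud(c)
m=np.zeros((400,640),bool); m[175:240,335:420]=1
q=P[m&(P[...,2]>38)&(P[...,2]<55)]; print('collar neck',cv2.minEnclosingCircle(q[:,:2].astype(np.float32)),len(q),np.percentile(q[:,2],95))
m=np.zeros((400,640),bool); m[235:305,285:370]=1
q=P[m&(P[...,2]>80)]; print('handle',cv2.minEnclosingCircle(q[:,:2].astype(np.float32)),len(q),np.percentile(q[:,2],95))
E
```

```text
time: 8.73
tool_pos: [528.8, -128.3, 22.1]
tcp_rot: [-0.922, 1.571, -2.493]
contact_force: [1.1, -1.1, -0.0]
grip_width: 89.9
time: 9.4
tool_pos: [530.6, -129.0, 166.6]
tcp_rot: [1.185, 1.563, -0.386]
contact_force: [0.8, 0.5, 0.0]
grip_width: 91.6
t=0 9.50 p [ 528.8 -128.3  162.7] q [-0.379  0.435  1.568 -0.     1.137  1.192] F [-0.1  0.1 -0.3] g 92.1
R0 cols x,y,z: [[0.001, -0.001, -1.0], [1.0, -0.0, 0.001], [-0.0, -1.0, 0.001]]
shift cm [  0.26   1.62 -26.7 ] w [-0.     0.001 -0.001]
collar neck ((530.8011474609375, -125.73583984375), 26.74831199645996) 114 44.98712419119568
handle ((545.1277465820312, 138.7702178955078), 14.965486526489258) 143 91.32696395675477
```

View pics/side4c.png

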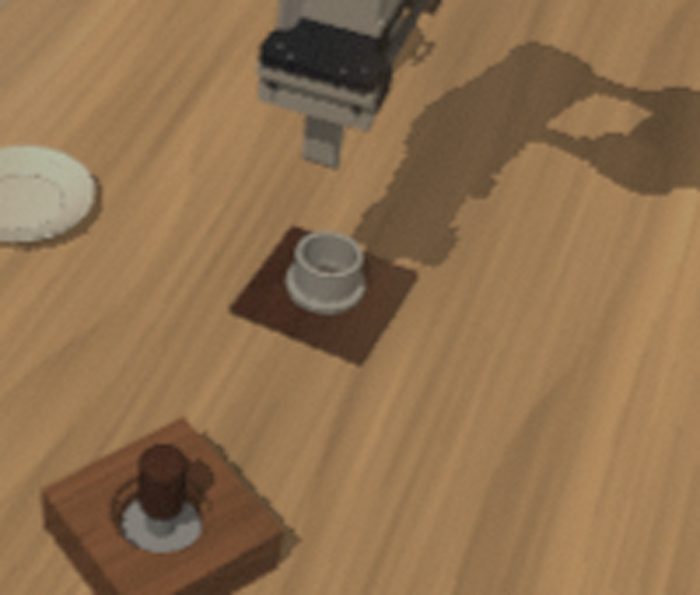

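The collar sits flat in the middle of the coaster at crop position (325,270), and the handle is at (162,480). Next is the tamper.

```bash
python3 -m creep '[{"tx":0,"ty":0.2,"tz":-3,"wx":0,"wy":0,"wz":0,"gripper":-1},{"tx":0,"ty":0.4,"tz":-6,"wx":0,"wy":0,"wz":0,"gripper":-1},{"tx":0,"ty":0.6,"tz":-9,"wx":0,"wy":0,"wz":0,"gripper":-1},{"tx":0,"ty":0.8,"tz":-12,"wx":0,"wy":0,"wz":0,"gripper":-1},{"tx":0,"ty":1,"tz":-15,"wx":0,"wy":0,"wz":0,"gripper":-1},{"tx":0,"ty":1.2,"tz":-18,"wx":0,"wy":0,"wz":0,"gripper":-1},{"tx":0,"ty":1.4,"tz":-21,"wx":0,"wy":0,"wz":0,"gripper":-1},{"tx":0,"ty":1.62,"tz":-23.5,"wx":0,"wy":0,"wz":0,"gripper":-1}]'
python3 -m creep '[{"tx":0,"ty":0,"tz":-1.6,"wx":0,"wy":0,"wz":0,"gripper":-1},{"tx":0,"ty":0,"tz":-2.7,"wx":0,"wy":0,"wz":0,"gripper":-1},{"tx":0,"ty":0,"tz":-3.2,"wx":0,"wy":0,"wz":0,"gripper":-1},{"tx":0,"ty":0,"tz":-3.2,"wx":0,"wy":0,"wz":0,"gripper":-1},{"tx":0,"ty":0,"tz":-3.2,"wx":0,"wy":0,"wz":0,"gripper":-1}]'
python3 - <<'E'
from h import *
plan((545,138.7,46),yaw_jaw=-np.pi/2)
E
```

```text
time: 10.17
tool_pos: [543.8, 108.7, 160.5]
tcp_rot: [-1.583, 1.567, 3.13]
contact_force: [0.3, 0.5, -0.6]
grip_width: 92.0
time: 10.58
tool_pos: [544.8, 138.0, 161.6]
tcp_rot: [-1.061, 1.57, -2.632]
contact_force: [0.8, -0.3, 0.3]
grip_width: 92.0
t=0 10.58 p [544.8 138.  161.6] q [ 1.120e-01  4.680e-01  1.516e+00 -1.000e-03  1.159e+00  1.683e+00] F [ 0.8 -0.3  0.3] g 92.0
R0 cols x,y,z: [[-0.001, -0.001, -1.0], [1.0, -0.0, -0.001], [-0.0, -1.0, 0.001]]
shift cm [11.56  0.03 -0.07] w [-0.     0.001  0.001]
```

```bash
python3 -m creep '[{"tx":1.5,"ty":0,"tz":-0.1,"wx":0,"wy":0,"wz":0,"gripper":-1},{"tx":3.5,"ty":0,"tz":-0.1,"wx":0,"wy":0,"wz":0,"gripper":-1},{"tx":5.5,"ty":0,"tz":-0.1,"wx":0,"wy":0,"wz":0,"gripper":-1},{"tx":7.5,"ty":0,"tz":-0.1,"wx":0,"wy":0,"wz":0,"gripper":-1},{"tx":9.2,"ty":0,"tz":-0.1,"wx":0,"wy":0,"wz":0,"gripper":-1},{"tx":10.5,"ty":0,"tz":-0.1,"wx":0,"wy":0,"wz":0,"gripper":-1},{"tx":11.2,"ty":0,"tz":-0.1,"wx":0,"wy":0,"wz":0,"gripper":-1},{"tx":11.5,"ty":0,"tz":-0.1,"wx":0,"wy":0,"wz":0,"gripper":-1}]'
python3 -m creep '[{"tx":0,"ty":0,"tz":0,"wx":0,"wy":0,"wz":0,"gripper":0},{"tx":0,"ty":0,"tz":0,"wx":0,"wy":0,"wz":0,"gripper":0},{"tx":0,"ty":0,"tz":0,"wx":0,"wy":0,"wz":0,"gripper":1},{"tx":0,"ty":0,"tz":0,"wx":0,"wy":0,"wz":0,"gripper":1},{"tx":0,"ty":0,"tz":0,"wx":0,"wy":0,"wz":0,"gripper":1},{"tx":0,"ty":0,"tz":0,"wx":0,"wy":0,"wz":0,"gripper":1},{"tx":0,"ty":0,"tz":0,"wx":0,"wy":0,"wz":0,"gripper":1},{"tx":0,"ty":0,"tz":0,"wx":0,"wy":0,"wz":0,"gripper":1}]'
```

```text
time: 11.25
tool_pos: [544.5, 138.6, 46.1]
tcp_rot: [-1.327, 1.569, -2.9]
contact_force: [-0.4, -0.2, 0.7]
grip_width: 91.9
time: 11.92
tool_pos: [545.1, 139.8, 47.3]
tcp_rot: [1.305, 1.571, -0.266]
contact_force: [-0.3, 0.1, -0.1]
grip_width: 42.9
```

```bash
python3 -m creep '[{"tx":0,"ty":0,"tz":0,"wx":0,"wy":0,"wz":0,"gripper":1},{"tx":0,"ty":0,"tz":0,"wx":0,"wy":0,"wz":0,"gripper":1},{"tx":-0.2,"ty":0,"tz":0,"wx":0,"wy":0,"wz":0,"gripper":1},{"tx":-0.6,"ty":0,"tz":0,"wx":0,"wy":0,"wz":0,"gripper":1},{"tx":-1.2,"ty":0,"tz":0,"wx":0,"wy":0,"wz":0,"gripper":1},{"tx":-2,"ty":0,"tz":0,"wx":0,"wy":0,"wz":0,"gripper":1},{"tx":-3,"ty":0,"tz":0,"wx":0,"wy":0,"wz":0,"gripper":1},{"tx":-4,"ty":0,"tz":0,"wx":0,"wy":0,"wz":0,"gripper":1}]'
```

```text
time: 12.58
tool_pos: [545.1, 139.8, 88.4]
tcp_rot: [1.585, 1.57, 0.014]
contact_force: [0.5, 0.3, -2.4]
grip_width: 29.1
```

```bash
python3 -m creep '[{"tx":-1,"ty":0,"tz":0,"wx":0,"wy":0,"wz":0,"gripper":1},{"tx":-2,"ty":0,"tz":0,"wx":0,"wy":0,"wz":0,"gripper":1},{"tx":-4,"ty":0,"tz":0,"wx":0,"wy":0,"wz":0,"gripper":1},{"tx":-6,"ty":0,"tz":0,"wx":0,"wy":0,"wz":0,"gripper":1},{"tx":-8,"ty":0,"tz":0,"wx":0,"wy":0,"wz":0,"gripper":1},{"tx":-10,"ty":0,"tz":0,"wx":0,"wy":0,"wz":0,"gripper":1},{"tx":-12,"ty":0,"tz":0,"wx":0,"wy":0,"wz":0,"gripper":1},{"tx":-13,"ty":0,"tz":0,"wx":0,"wy":0,"wz":0,"gripper":1}]'
python3 -m creep '[{"tx":-0.5,"ty":0,"tz":0,"wx":0,"wy":0,"wz":0,"gripper":1},{"tx":-0.5,"ty":0,"tz":0,"wx":0,"wy":0,"wz":0,"gripper":1}]'
python3 - <<'E'
from h import *
c=cap('side','side5.png')
a=np.radians(75); x=np.array([np.sin(a),0,-np.cos(a)]); z=np.array([0,-1.,0]); R=np.c_[x,np.cross(z,x),z]
plan((545,100,260),R)
cv2.imwrite('pics/side5c.png',cv2.resize(c['frame'][120:320,230:430,::-1],None,fx=3,fy=3,interpolation=2))
E
```

```text
time: 13.25
tool_pos: [545.9, 139.9, 220.6]
tcp_rot: [1.673, 1.566, 0.102]
contact_force: [0.0, 0.0, -2.8]
grip_width: 29.4
time: 13.42
tool_pos: [545.3, 139.8, 223.2]
tcp_rot: [1.634, 1.569, 0.063]
contact_force: [0.9, 0.1, -2.5]
grip_width: 29.3
t=0 13.47 p [544.8 139.7 222. ] q [ 0.115  0.414  1.426 -0.     1.301  1.686] F [ 0.2 -0.  -2.3] g 29.3
R0 cols x,y,z: [[-0.0, -0.0, -1.0], [1.0, -0.0, -0.0], [-0.0, -1.0, 0.0]]
shift cm [-3.8   0.02  3.97] w [-0.     0.     1.309]
```

View pics/side5c.png

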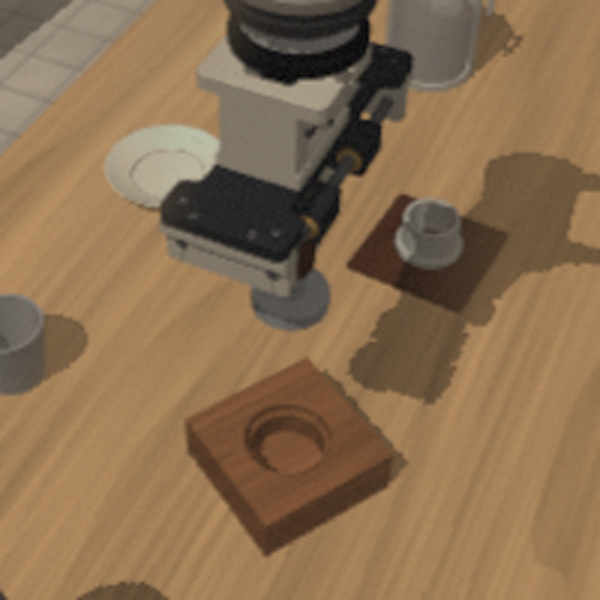

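The tamper is held upright and clear at crop position (290,300), with the stand empty and the collar still on the coaster. I'll tip it by swinging the tool about the wrist while rising, and check the joints as I go.

```bash
python3 -m creep '[{"tx":-0.3,"ty":0.6,"tz":0,"wx":0,"wy":0,"wz":0.03,"gripper":1},{"tx":-0.8,"ty":2,"tz":0,"wx":0,"wy":0,"wz":0.09,"gripper":1},{"tx":-1.6,"ty":4,"tz":0,"wx":0,"wy":0,"wz":0.16,"gripper":1},{"tx":-2.6,"ty":6,"tz":0,"wx":0,"wy":0,"wz":0.23,"gripper":1},{"tx":-4,"ty":8,"tz":0,"wx":0,"wy":0,"wz":0.3,"gripper":1},{"tx":-5.4,"ty":10,"tz":0,"wx":0,"wy":0,"wz":0.37,"gripper":1},{"tx":-7,"ty":12,"tz":0,"wx":0,"wy":0,"wz":0.44,"gripper":1},{"tx":-8.5,"ty":13.5,"tz":0,"wx":0,"wy":0,"wz":0.5,"gripper":1}]'
python3 - <<'E'
from h import *
plan((545,100,260))
E
```

```text
time: 14.13
tool_pos: [680.4, 139.6, 305.7]
tcp_rot: [1.57, 1.071, -0.001]
contact_force: [1.0, -0.2, -1.7]
grip_width: 29.1
t=0 14.13 p [680.4 139.6 305.7] q [ 0.118  0.354  1.395 -0.073  0.898  1.721] F [ 1.  -0.2 -1.7] g 29.1
R0 cols x,y,z: [[0.479, -0.001, -0.878], [0.878, 0.0, 0.479], [-0.0, -1.0, 0.0]]
shift cm [ -2.48 -14.07   3.96] w [0. 0. 0.]
```

```bash
python3 -m creep '[{"tx":-0.7,"ty":1.5,"tz":0,"wx":0,"wy":0,"wz":0.05,"gripper":1},{"tx":-1.6,"ty":3.5,"tz":0,"wx":0,"wy":0,"wz":0.11,"gripper":1},{"tx":-2.8,"ty":5.5,"tz":0,"wx":0,"wy":0,"wz":0.18,"gripper":1},{"tx":-4.2,"ty":7.5,"tz":0,"wx":0,"wy":0,"wz":0.25,"gripper":1},{"tx":-5.6,"ty":9.5,"tz":0,"wx":0,"wy":0,"wz":0.32,"gripper":1},{"tx":-7.2,"ty":11.5,"tz":0,"wx":0,"wy":0,"wz":0.39,"gripper":1},{"tx":-8.8,"ty":13.2,"tz":0,"wx":0,"wy":0,"wz":0.45,"gripper":1},{"tx":-10.4,"ty":14.7,"tz":0,"wx":0,"wy":0,"wz":0.5,"gripper":1}]'
python3 - <<'E'
from h import *
plan((545,100,260))
E
```

```text
time: 14.8
tool_pos: [759.1, 139.7, 466.6]
tcp_rot: [1.57, 0.573, -0.001]
contact_force: [0.1, -0.7, -2.0]
grip_width: 29.0
t=0 14.80 p [759.1 139.7 466.6] q [ 0.127  0.26   1.381 -0.218  0.517  1.83 ] F [ 0.1 -0.7 -2. ] g 29.0
R0 cols x,y,z: [[0.84, -0.001, -0.542], [0.542, 0.0, 0.84], [-0.0, -1.0, 0.001]]
shift cm [ -6.79 -28.97   3.96] w [0. 0. 0.]
```

```bash
python3 -m creep '[{"tx":-0.7,"ty":1.9,"tz":0,"wx":0,"wy":0,"wz":0.03,"gripper":1},{"tx":-1.6,"ty":4.2,"tz":0,"wx":0,"wy":0,"wz":0.07,"gripper":1},{"tx":-2.6,"ty":6.8,"tz":0,"wx":0,"wy":0,"wz":0.12,"gripper":1},{"tx":-3.6,"ty":9.4,"tz":0,"wx":0,"wy":0,"wz":0.17,"gripper":1},{"tx":-4.6,"ty":12,"tz":0,"wx":0,"wy":0,"wz":0.21,"gripper":1},{"tx":-5.4,"ty":14,"tz":0,"wx":0,"wy":0,"wz":0.25,"gripper":1},{"tx":-5.9,"ty":15.2,"tz":0,"wx":0,"wy":0,"wz":0.28,"gripper":1},{"tx":-6.1,"ty":15.8,"tz":0,"wx":0,"wy":0,"wz":0.3,"gripper":1}]'
python3 -m creep '[{"tx":0,"ty":0,"tz":0,"wx":0,"wy":0,"wz":0,"gripper":1},{"tx":0,"ty":0,"tz":0,"wx":0,"wy":0,"wz":0,"gripper":1},{"tx":0,"ty":0,"tz":0,"wx":0,"wy":0,"wz":0,"gripper":1},{"tx":0,"ty":0,"tz":0,"wx":0,"wy":0,"wz":0,"gripper":1}]'
python3 - <<'E'
from h import *
plan((545,100,260))
c=cap('side','side6.png');c=cap('top','top6.png'); print(get_obs()['dq'].round(3))
E
```

```text
time: 15.47
tool_pos: [793.4, 139.7, 636.0]
tcp_rot: [1.571, 0.268, -0.0]
contact_force: [0.3, -0.4, -2.0]
grip_width: 29.4
time: 15.8
tool_pos: [793.3, 139.7, 633.2]
tcp_rot: [1.57, 0.273, -0.0]
contact_force: [-0.7, 0.8, -1.6]
grip_width: 29.3
t=0 15.80 p [793.3 139.7 633.2] q [ 0.128  0.236  1.202 -0.304  0.425  1.884] F [-0.7  0.8 -1.6] g 29.3
R0 cols x,y,z: [[0.963, -0.0, -0.27], [0.27, 0.0, 0.963], [-0.0, -1.0, 0.0]]
shift cm [-13.84 -42.64   3.96] w [0. 0. 0.]
[ 0.002 -0.003 -0.004 -0.001 -0.002 -0.   ]
```

View pics/side6.png

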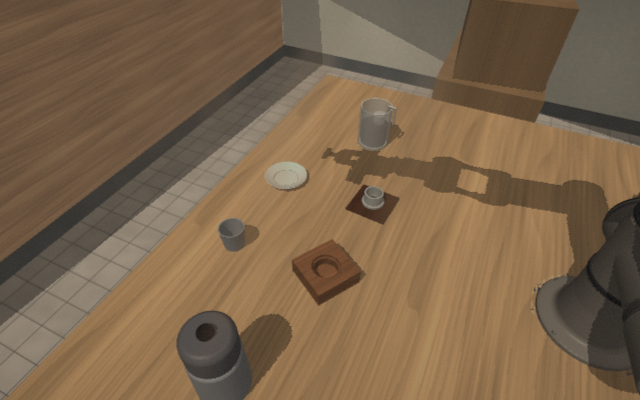

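View pics/top6.png

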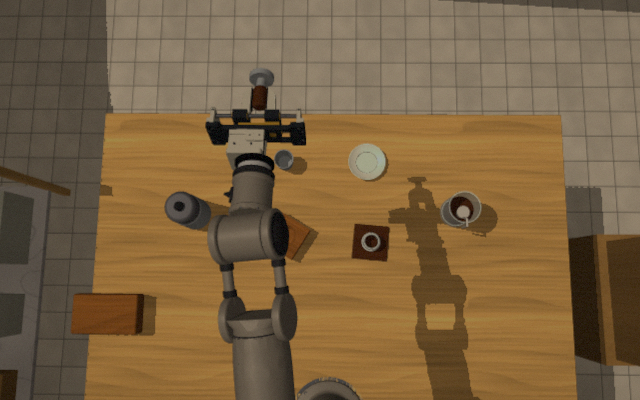

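The top view shows the steel base at (262,77), farther out than the handle at (259,95), and the tamper is held in line with the tool. The collar is on the coaster at (371,242) and the bystanders look undisturbed. I'll check the numbers before handing in.

```bash
python3 - <<'E'
from h import *
c=cap('top','top7.png'); P=cloud(c)
def show(n,b,lo=400):
    q=P[b[1]:b[3],b[0]:b[2]].reshape(-1,3); q=q[q[:,2]>lo]; print(n,np.nanmedian(q,0).round(0),np.nanmin(q,0).round(0),np.nanmax(q,0).round(0)); return q
b=show('base',(248,68,276,86)); h=show('handle',(253,88,268,106))
for x in np.arange(760,860,8):
    q=np.r_[b,h]; q=q[abs(q[:,0]-x)<4]
    if len(q): print(x,len(q),'ztop',np.nanmax(q[:,2]).round(0),'ymid',((np.nanmin(q[:,1])+np.nanmax(q[:,1]))/2).round(0))
show('edge table',(300,110,340,125),-50)
q=P[228:256,358:386].reshape(-1,3); q=q[q[:,2]>35]; print('collar',cv2.minEnclosingCircle(q[:,:2].astype(np.float32)),np.nanmedian(q[:,2]))
r=np.load; 
for nm,bx in (('saucer',(340,140,392,185)),('can',(435,185,490,235)),('grinder',(160,185,212,235))):
    q=P[bx[1]:bx[3],bx[0]:bx[2]].reshape(-1,3); q=q[(q[:,2]>9)&(q[:,2]<220)]; print(nm,np.nanmin(q,0).round(0),np.nanmax(q,0).round(0))
s0=cv2.imread('pics/side0.png');s6=cv2.imread('pics/side6.png')
for nm,bx in (('cup',(218,218,247,251)),('grinder',(178,310,252,400)),('saucer',(263,162,309,190)),('can',(357,97,397,145))):
    print(nm,cv2.absdiff(s0,s6)[bx[1]:bx[3],bx[0]:bx[2]].mean().round(1))
E
```

```text
base [820. 139. 638.] [799. 116. 610.] [836. 166. 653.]
handle [773. 138. 652.] [753. 123. 634.] [798. 155. 661.]
760 61 ztop 661.0 ymid 137.0
768 50 ztop 658.0 ymid 138.0
776 49 ztop 657.0 ymid 138.0
784 53 ztop 654.0 ymid 139.0
792 38 ztop 654.0 ymid 140.0
800 13 ztop 648.0 ymid 139.0
808 38 ztop 643.0 ymid 137.0
816 138 ztop 643.0 ymid 141.0
824 134 ztop 653.0 ymid 140.0
832 55 ztop 652.0 ymid 140.0
edge table [929.  40.   1.] [703. -26. -11.] [950.  99. 699.]
collar ((528.2835693359375, -126.78607940673828), 24.864709854125977) 43.74100173512534
saucer [ 727. -191.    9.] [851. -30.  29.]
can [ 560. -501.    9.] [ 712. -346.  143.]
grinder [556. 382.   9.] [705. 544. 200.]
cup 1.4
grinder 1.6
saucer 1.4
can 1.4
```

```bash
python3 -c "
from plant import *
o=get_obs();print(o['time'],o['grip_width'],o['contact_force']);print(close_job())"
```

```text
15.95 29.58782095145193 [-0.22357555 -0.65018143 -2.61732879]
the job is handed in; nothing more can be done
None
```

I put the collar on the coaster and drew the tamper out of the stand. I then tipped it and handed the job in at about 16 s, while still holding it in the air. `close_job()` gave no verdict.

- **Collar:** it lies flat, flange down, on the coaster. The last top view put its neck about 1 mm from the coaster's middle, with its top at 44 mm as expected.
- **Tamper:** it is held by the handle about 63 cm up, with the fingers 29.6 mm apart and about 2.6 N of load on the wrist. Its axis is about 16° from level by the tool's orientation. The base faces straight away from the robot, at x of about 830 mm, still over the shelf. The joints were at rest.
- **Bystanders:** the side view at the end matches the one at the start for the grinder, canister, cup and saucer.

**One disagreement:** in the top view, the depth outlines of the canister and grinder shifted by 1–2 cm. I put this down to arm shadow and edge pixels, because the side view showed no change.

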